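Pin the idle leaf, work the sagging bolt and hold the guard gate ajar

ROBOT

A 6-joint arm with a two-finger parallel gripper is mounted at the origin on the work surface. World frame = base frame: x ahead of the robot, y to its left, z up, the work surface at z = 0. Lengths are in m, angles in degrees, forces in N, time in s.
With the tool pointing down it reaches from about 0.25 to 0.725 m from the base axis. Payload 9.7 kg.
Tool frame: the origin (TCP) lies midway between the tips of the shut fingers; the grasp point (between the pads) lies bot.hold_point_z behind it (bot.hold_point_z is the distance from the TCP to the grasp point, in m); z points along the fingers, y is the line along which they close (so a half turn about z gives the same grasp; the last joint's range is limited). The gripper opens to 85 mm and grips with 20 to 120 N. Pads are 22 mm wide; open, the fingers measure 114 mm over their backs; the gripper's body (76 mm by 85 mm) begins 54 mm behind the grasp point. The pads swing forward as they close: fully open they stand 13 mm farther back than shut.
Start: joints at [76.891, 4.979, 10.078, 95.1, 0, 90], TCP at [0.125, 0.536, 0.231] pointing down, gripper open.
Joint ranges: [-179.16, 179.16], [-48.56, 103.87], [-65.8, 70.77], [-126.05, 130.52], [-82.76, 87.17], [-180, 180]. Speed limits (degrees/s): [127.2, 127.2, 147.25, 180, 180, 180].

INTERFACE

Orientations are given as [roll, pitch, yaw] about the fixed x, y, z axes, in that order (R = Rz(yaw) Ry(pitch) Rx(roll)).
In Python, from workcell import bot, camera, camera_model, ticket gives the robot as it stands.
- The arm moves only by the tool send_rows, never from a script. Its argument "targets" is text: rows parted by semicolons, each of 5 numbers parted by spaces: the shift along the tool's x, y, z in mm, then the turn about the tool's z in degrees, then the closure in counts, from 0 (fully open) to 255 (shut). A call has 1 to 20 rows; each row is the pose to reach, as a shift and turn from the pose commanded when the call began, along the tool's axes at that moment; what a row does not reach only later rows make up. A row lasts 1/8 s, in which the tool goes at most 62.5 mm and 10.7 degrees, less where a joint would pass 70% of its speed; a pose out of reach is approached as far as the arm can. A call with a gripper value outside its range is refused whole. The fingers move at their own pace and stop on an object; "newtons" is the grip in N (left out, the last holds). Time passes only in rows, so rows that repeat a pose let the fingers close. It gives the time, the measured TCP pose, the force, the opening and the grip force at its end, in the units of the state.
- bot.get_obs(): the state, without advancing time (a new reading comes with each control period).
- camera(name): name is "scene" or "top"; returns the picture (384x512x3 uint8, blue, green, red); there is no depth.
- camera_model(name): a dict with "K" (3x3 intrinsics, pixels), "pose" (4x4, takes a point from camera to world coordinates). Camera axes: x right, y down, z forward; pixel columns grow to the right and rows downward; lengths in m; the calibration is good to about 2 mm. A picture is of the moment at which its call begins. camera_model takes no time and is no camera call.
- ticket.job_done(): hands the job in; it is judged then, once.
The state is a dict: "time": time; "q": joint angles; "qd": joint speeds; "joint_efforts": joint torques, N m; "ee_pos": TCP position; "tcp_rot": TCP orientation; "wrist_force": force on the tool from outside, world axes, zero at the start; "torque": the same for the moment, N m; "opening": finger opening in m; "grasp_force": force on a finger pad.
Only numpy, scipy, OpenCV 4.12 (cv2) and the standard library are available. Lean on these libraries where they do the work, as an engineer would, in place of code of your own. Each camera call takes 0.05 s, during which the arm holds its last target. There are 200 camera calls.

TASK

Make the idle right-hand leaf of the low guard gate fast by dropping the loose retaining pin fully home through the hole in its lug and into the post beneath. Then take the sagging barrel bolt on the left-hand leaf by its knob, lift it over the bent keeper while drawing it back out, and pull the left-hand leaf towards the robot until it is about 25 degrees ajar. The leaf is sprung shut, so finish while still holding it there; the pin stays in, the idle leaf stays shut and nothing else on the bench is disturbed.

Things in the scene. Friction and masses are not known exactly. Their poses are not given: they have to be found in the camera images.
- pen: fixed guard pen, 470 mm wide (y), 220 deep (x), 118 high, clear panels in aluminium frames, a mini centrifuge inside. Origin on the bench, middle of its front; x points into the pen (away from the robot), y left along the front, z up. Two gate leaves, each 215 mm wide, 20 thick, rail top 110 above the bench, close its front and meet at y = 0
- lug_hole (a point): centre of the pin hole's mouth in the idle (right) leaf's steel lug: on the lug's top face, 110 mm above the bench, 42 in front of the leaf's middle plane, 95 right of the pen's middle. Lug 36 x 36 mm, 10 thick, 13 mm vertical hole; 4 mm below it a fixed grey 40 x 40 mm post, top at 96, has a 14 mm hole 55 deep, in line when the leaf is shut
- pin: loose steel retaining pin, 94 mm long, standing in the single hole of its parking block at the start. Origin at its lower tip, z up along it: shank 9 mm across from 0 to 60 mm with an 8 mm tapered tip, then a plain round head 20 mm across from 60 to 94 mm to hold it by
- pin_collar (a point): point on the pin's axis at the underside of its head, 60 mm above the tip; it rests on the lug's top face when the pin is home
- pin_block: fixed aluminium parking block 50 x 50 mm, 70 mm high, with one 12 mm hole 64 mm deep from the top; the pin's head rests on its top. It stands either left or right in front of the pen. Origin: centre of its underside
- tube_rack: fixed grey rack 50 x 50 mm, 46 mm high with four white caps, on the other side; leave alone. Origin: centre of its underside
- idle_leaf (a joint): hinge of the right leaf, rad, 0 = shut, grows as it opens towards the robot, turns easily; the keeper is on top of its free end
- gate (a joint): hinge of the left leaf, rad, 0 = shut, grows as it opens towards the robot, up to 1.0; a spring closes it: 0.24 Nm when shut, 0.6 Nm at 0.45 rad
- gate_hinge (a point): a point on the left leaf's upright hinge axis, 215 mm left of the middle, 110 mm above the bench
- bolt_knob (a point): middle of the bolt knob's grip, 178 mm above the bench when sagged, 55 left of the pen's middle when shot. Upright steel cylinder 18 mm across, 36 long (18 above and below this point), 26 mm cap 5 thick on top, on a 10 mm rod along the top of the left leaf. Two slotted guides 21 mm thick stand to 155 mm above the bench, 29 right and 75 left of the knob when shot
- bolt_slide (a joint): how far the bolt is drawn back towards the leaf's hinge (pen +y when shut), m: 0 shot (starts 0 to 0.003), 0.046 fully drawn; stays where left, friction under 1 N. Not lifted, its down-turned head catches on the keeper's 12 mm high lip at 0.004; it is past the lip at 0.030 and out of the keeper's cheeks from 0.034; before that it ties the two leaves together
- bolt_lift (a joint): how far the bolt is lifted in its slotted guides, m: 0 sagged (falls back by its own weight of about 0.25 kg), 0.018 at most; over 0.008 clears the lip
- screwdriver: loose black-handled screwdriver, 180 mm, lying on the bench; bystander
- cap: loose white bottle cap, 40 mm across, 16 mm high; bystander
- weight: loose brass balance weight, 26 mm across, 42 mm high; bystander
- beaker: loose glass beaker, 76 mm across, 95 mm high; bystander
- jar: loose amber jar, 64 mm across, 85 mm high; bystander
- wash_bottle: loose white bottle, 66 mm across, 160 mm high; bystander
- wrench: loose steel wrench, 160 mm, lying on the bench; bystander

How it is judged:
By the outcome, as a careful person would: the job done as asked, in the order asked, and still so for the second after the job is handed in, while the arm keeps its last pose, push and grip.
It also fails if it takes over 58 s, if anything falls off the work surface, if the arm or the gripper's body presses on something with over 40 N, if the wrist force passes 120 N, or if a joint passes its speed limit or range.

## Working session

There is one attempt and no reset: what is moved stays moved. The work goes in short steps, Python scripts to look and compute and a tool call to move; the robot and the scene stay as the last step left them, time stands still between calls to the robot, and variables do not carry over. Pictures are saved under pics/ and viewed, at most 10 in all, crops included, and the job is handed in when it is done.

Besides the shell and the picture viewer there is one more tool, called after "Call:" as a command line: name --argument value ..., lists and objects as JSON in quotes. send_rows: Moves the arm, as the interface text tells. Its arguments: {"type":"object","properties":{"targets":{"type":"string"},"newtons":{"type":"number"}},"required":["targets"]}

```bash
mkdir -p pics
python3 - <<'E'
from workcell import bot,camera,camera_model
import cv2,numpy as np
for n in("scene","top"):
    cv2.imwrite(f"pics/{n}0.png",cv2.resize(camera(n),(800,600),interpolation=cv2.INTER_CUBIC))
    m=camera_model(n);print(n,np.round(m["K"],1).tolist(),np.round(m["pose"],4).tolist())
print(bot.hold_point_z,bot.get_obs())
E
```

```text
scene [[409.4, 0.0, 257.4], [0.0, 409.4, 188.0], [0.0, 0.0, 1.0]] [[-0.2196, 0.5542, -0.8029, 1.5258], [0.9756, 0.131, -0.1763, 0.2014], [0.0075, -0.822, -0.5695, 0.8934], [0.0, 0.0, 0.0, 1.0]]
top [[410.0, 0.0, 255.4], [0.0, 410.0, 185.5], [0.0, 0.0, 1.0]] [[-0.0209, -0.9861, 0.1649, 0.2435], [-0.9998, 0.0213, 0.0007, -0.0289], [-0.0042, -0.1649, -0.9863, 1.3812], [0.0, 0.0, 0.0, 1.0]]
0.0187 {'time': 0.1, 'q': array([7.68921475e+01, 5.00575257e+00, 1.00394707e+01, 9.50991594e+01,
       1.43240171e-03, 8.99982499e+01]), 'qd': array([-0.02565851, -0.00218524,  0.08357929, -0.04554889,  0.03216864,
        0.02782059]), 'joint_efforts': array([ 1.09509499e-03, -5.21559548e+01,  4.65653551e+01,  1.61364576e-02,
        6.49944423e-05, -5.39489520e-06]), 'ee_pos': array([0.12467876, 0.53547402, 0.2306793 ]), 'tcp_rot': array([-1.79934559e+02, -1.43439969e-03,  1.66893896e+02]), 'wrist_force': array([ 0.08493352, -1.27959158,  0.13753706]), 'torque': array([ 0.00425022,  0.02946288, -0.02303133]), 'grasp_force': 0.0, 'opening': 0.08554021591207973}
```

View pics/scene0.png

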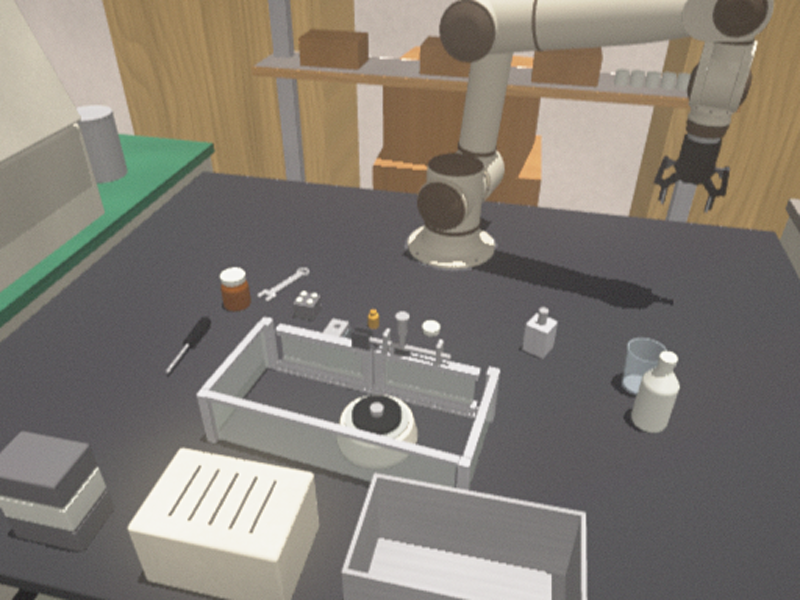

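View pics/top0.png

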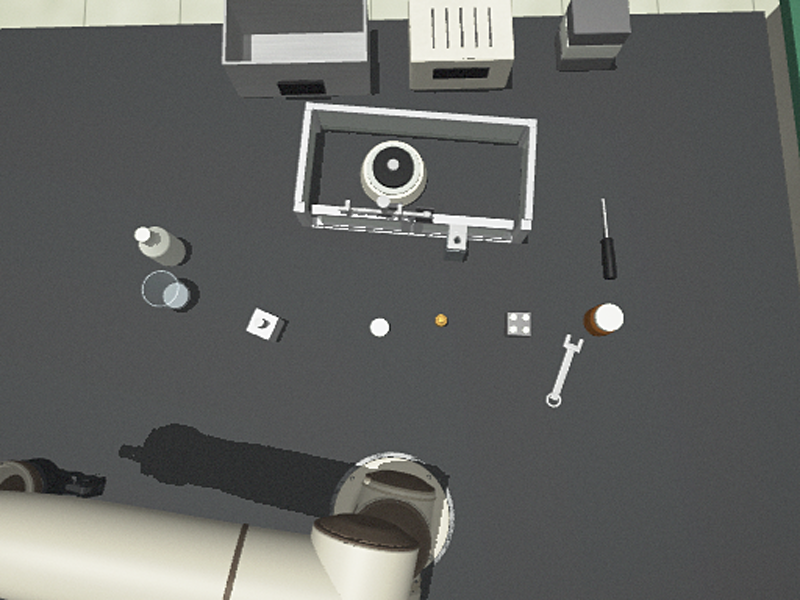

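The scene shows the pin block at about (540,335) with the pin head at (543,313), and the pen in front with the knob at (402,320). In the top view the pin is at about (264,322), the lug hole at (457,240) and the knob at (384,203). Next I'll zoom in.

```bash
cat > h.py <<'E'
import numpy as np
from workcell import camera_model
def ray(n,u,v):
    m=camera_model(n);K=np.array(m["K"]);P=np.array(m["pose"])
    return P[:3,3],P[:3,:3]@np.linalg.solve(K,[u,v,1.])
def onz(n,u,v,z):
    o,d=ray(n,u,v);return o+d*(z-o[2])/d[2]
def tri(a,b):
    (o1,d1),(o2,d2)=ray("top",*a),ray("scene",*b)
    s=np.linalg.lstsq(np.c_[d1,-d2],o2-o1,rcond=None)[0]
    p,q=o1+d1*s[0],o2+d2*s[1];return (p+q)/2,np.linalg.norm(p-q)
def pix(n,p):
    m=camera_model(n);P=np.array(m["pose"]);c=P[:3,:3].T@(np.asarray(p)-P[:3,3]);c=np.array(m["K"])@c;return c[:2]/c[2]
E
python3 - <<'E'
from workcell import camera
import cv2,numpy as np
t=camera("top");s=camera("scene")
cv2.imwrite("pics/t.png",t);cv2.imwrite("pics/s.png",s)
def c(i,x,y,w,h,f):return cv2.resize(i[y:y+h,x:x+w],None,fx=f,fy=f,interpolation=cv2.INTER_NEAREST)
a=c(t,185,120,160,48,5) #800x240
b=np.hstack([c(s,190,190,110,60,5),c(t,150,190,50,60,5)])
cv2.imwrite("pics/c1.png",np.vstack([a,b]))
E
```

```text
(no output)
```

View pics/c1.png

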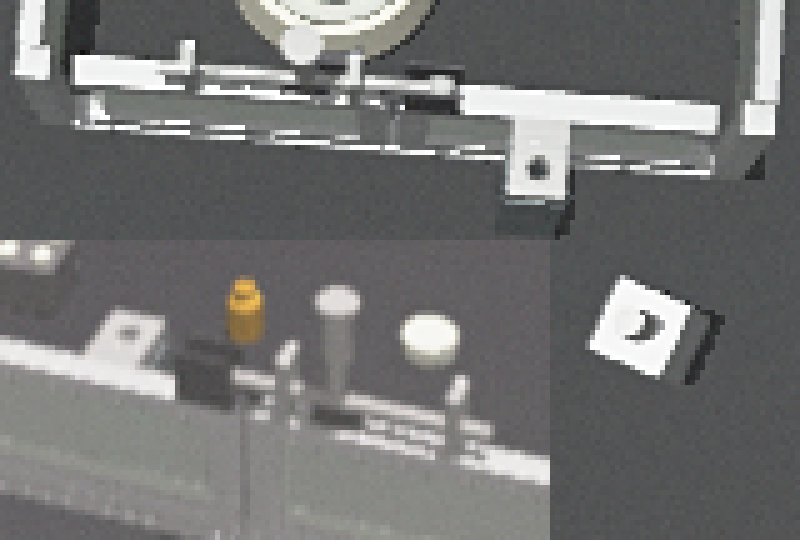

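Mosaic: lug hole at crop (538,167), rail ends at (75,72) and (718,118), knob cap at (301,47) in top and (338,300) in scene, and block top corners around (640,325).

Run:
```python
from h import *
T=lambda x,y:("top",185+(x-2)/5,120+(y-2)/5)
L=onz(*T(538,167),.11);a=onz(*T(75,72),.11);b=onz(*T(718,118),.11)
d=a-b;print("lug",L,"ends",a,b,np.linalg.norm(d))
yaw=np.degrees(np.arctan2(-d[0],d[1]));print("pen yaw",yaw)
print("knob",tri(T(301,47)[1:],(190+(338-2)/5,190+58/5)),onz(*T(301,47),.201))
y=np.array([d[0],d[1],0])/np.linalg.norm(d);x=np.array([y[1],-y[0],0])
mid=(a+b)/2;print("mid",mid,"lug pred",mid-.042*x-.095*y,"knob pred",mid+.055*y,"hinge",mid+.215*y)
B=lambda u,v:("top",150+(u-552)/5,190+(v-242)/5)
c=np.array([onz(*B(*p),.07) for p in[(622,275),(690,300),(660,378),(588,348)]])
print("block",c.mean(0),[np.linalg.norm(c[i]-c[i-1]) for i in range(4)],"edge ang",np.degrees(np.arctan2(*(c[1]-c[0])[[1,0]])))
print("x",x,"y",y)
```

```text
lug [ 0.558509   -0.14751548  0.11      ] ends [0.62773271 0.1475866  0.11      ] [ 0.58815171 -0.26366605  0.11      ] 0.41315298877173495
pen yaw -5.497498453720595
knob (array([6.13208708e-01, 3.10081919e-04, 1.99149789e-01]), np.float64(0.0007875733979264732)) [ 6.12708691e-01 -1.21141644e-04  2.01000000e-01]
mid [ 0.60794221 -0.05803973  0.11      ] lug pred [ 0.55703418 -0.14857907  0.11      ] knob pred [ 0.61321134 -0.0032927   0.11      ] hinge [0.6285397  0.15597136 0.11      ]
block [0.40002155 0.25577583 0.07      ] [np.float64(0.05142422187926731), np.float64(0.04737799143599341), np.float64(0.05334543105304772), np.float64(0.05076218989342775)] edge ang -111.31722435692203
x [ 0.99540038 -0.09580229  0.        ] y [0.09580229 0.99540038 0.        ]
```

Call:
send_rows --targets "-33 -21 5 8 0; -66 -42 10 16 0; -100 -63 15 25 0; -133 -84 20 33 0; -166 -105 25 41 0; -199 -126 30 49 0; -232 -147 35 58 0; -265 -168 40 66 0; -298 -189 45 74 0; -332 -210 51 82 0; -332 -210 51 82 0; -332 -210 51 82 0" --newtons 40

```text
time: 1.7
ee_pos: [0.4003, 0.2559, 0.1802]
tcp_rot: [-180.0, 0.0, 84.9]
wrist_force: [-0.3, 0.4, 0.0]
opening: 0.0856
grasp_force: 0.0
```

```bash
cat >> h.py <<'E'
from scipy.spatial.transform import Rotation as Ro
from workcell import bot
def rel(p,yaw=None):
    "tool-frame shift (mm) and turn to get to world p"
    o=bot.get_obs();R=Ro.from_euler('xyz',o['tcp_rot'],degrees=True)
    s=R.inv().apply(np.asarray(p)-o['ee_pos'])*1000
    t=None if yaw is None else (o['tcp_rot'][2]-yaw+180)%360-180
    print("t",round(o['time'],2),"pos",np.round(o['ee_pos'],4),"rot",np.round(o['tcp_rot'],1),"F",np.round(o['wrist_force'],1),"open",round(o['opening'],4),"g",round(o['grasp_force'],1),"-> shift",np.round(s,1),"turn",t)
E
python3 - <<'E'
from h import *
from workcell import camera
import cv2
t=camera("top");s=camera("scene")
f=lambda i,x,y,w,h:cv2.resize(i[y:y+h,x:x+w],None,fx=5,fy=5,interpolation=cv2.INTER_NEAREST)
cv2.imwrite("pics/c2.png",np.hstack([f(t,135,170,75,80),f(s,310,160,75,80)]))
rel([.400,.2558,.076],84.5)
print(pix("scene",[.4,.2558,.104]),pix("scene",[.4,.2558,.07]),pix("top",[.4,.2558,.104]))
E
```

```text
t 1.8 pos [0.4    0.2564 0.1804] rot [180.  -0.  85.] F [ 0.5 -0.3 -0. ] open 0.0855 g 0.0 -> shift [ -0.6   0.  104.4] turn 0.48896004902056234
[347.09218494 197.80149472] [345.74177994 206.05667601] [165.25914094 205.39401196]
```

View pics/c2.png

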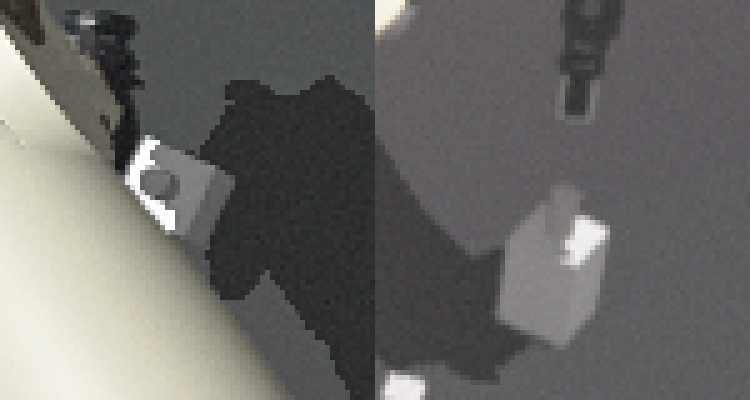

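The pin head sits at scene (347.6,197.6), against a predicted (347.1,197.8). That's close enough, so I'll descend and grip.

Call:
send_rows --targets "0 0 30 0 0; 0 0 60 0 0; 0 0 85 0 0; 0 0 104 0 0; 0 0 104 0 0; 0 0 104 0 255; 0 0 104 0 255; 0 0 104 0 255; 0 0 104 0 255; 0 0 104 0 255; 0 0 104 0 255; 0 0 104 0 255" --newtons 40

```text
time: 3.3
ee_pos: [0.3992, 0.2561, 0.077]
tcp_rot: [-179.9, -0.0, 84.9]
wrist_force: [-10.4, 1.3, 8.4]
opening: 0.0175
grasp_force: 39.1
```

Call:
send_rows --targets "0 0 -10 0 255; 0 0 -25 0 255; 0 0 -50 0 255; 0 0 -75 0 255; 0 0 -100 0 255; 0 0 -125 0 255; 0 0 -130 0 255; 0 0 -130 0 255; 0 0 -130 0 255"

```text
time: 4.42
ee_pos: [0.4003, 0.2556, 0.2053]
tcp_rot: [-180.0, 0.0, 84.9]
wrist_force: [0.2, 0.2, -0.4]
opening: 0.0174
grasp_force: 39.2
```

Run:
```python
from h import *
from workcell import camera
import cv2
t=camera("top");s=camera("scene")
f=lambda i,x,y,w,h:cv2.resize(i[y:y+h,x:x+w],None,fx=5,fy=5,interpolation=cv2.INTER_NEAREST)
cv2.imwrite("pics/c3.png",np.hstack([f(t,135,150,75,100),f(s,310,130,75,100)]))
rel([.5585,-.1475,.206],84.5)
```

```text
t 4.53 pos [0.4002 0.2556 0.2054] rot [-1.799e+02  1.000e-01  8.490e+01] F [ 0.2  0.5 -0.2] open 0.0176 g 39.2 -> shift [-387.4  193.6   -0.4] turn 0.38699823964259394
```

View pics/c3.png

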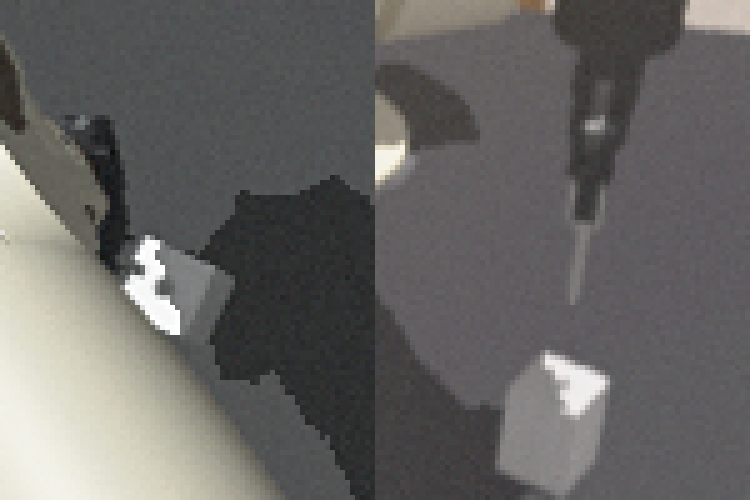

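Scene shows the pin hanging vertically with its tip at (349.2,190). Next I'll carry it over the lug.

Call:
send_rows --targets "-20 10 0 0 255; -58 25 0 0 255; -97 42 0 0 255; -136 60 0 0 255; -175 78 0 0 255; -214 96 0 0 255; -253 115 0 0 255; -292 138 0 0 255; -328 160 0 0 255; -358 180 0 0 255; -378 190 0 0 255; -387 194 0 0 255; -387 194 0 0 255; -387 194 0 0 255; -387 194 0 0 255"

```text
time: 6.4
ee_pos: [0.5591, -0.1461, 0.2066]
tcp_rot: [180.0, -0.0, 84.9]
wrist_force: [-1.0, 0.1, -0.3]
opening: 0.0175
grasp_force: 39.2
```

Run:
```python
from h import *
from workcell import camera
import cv2
t=camera("top");s=camera("scene")
f=lambda i,x,y,w,h:cv2.resize(i[y:y+h,x:x+w],None,fx=8,fy=8,interpolation=cv2.INTER_NEAREST)
cv2.imwrite("pics/c4.png",np.hstack([f(t,265,120,50,70),f(s,190,160,50,70)]))
rel([.5585,-.1475,.206],84.5)
for z in(.11,.14):print(z,pix("scene",[.5585,-.1475,z]),pix("top",[.5585,-.1475,z]))
```

```text
t 6.5 pos [ 0.5592 -0.1463  0.2066] rot [180.    0.   84.9] F [-0.4 -0.2  0.4] open 0.0177 g 39.2 -> shift [-1.2 -0.6  0.6] turn 0.43317079888976195
0.11 [214.73997114 207.83827029] [292.19523989 153.00285405]
0.14 [214.23729608 200.13777318] [293.00898875 150.6598727 ]
```

View pics/c4.png

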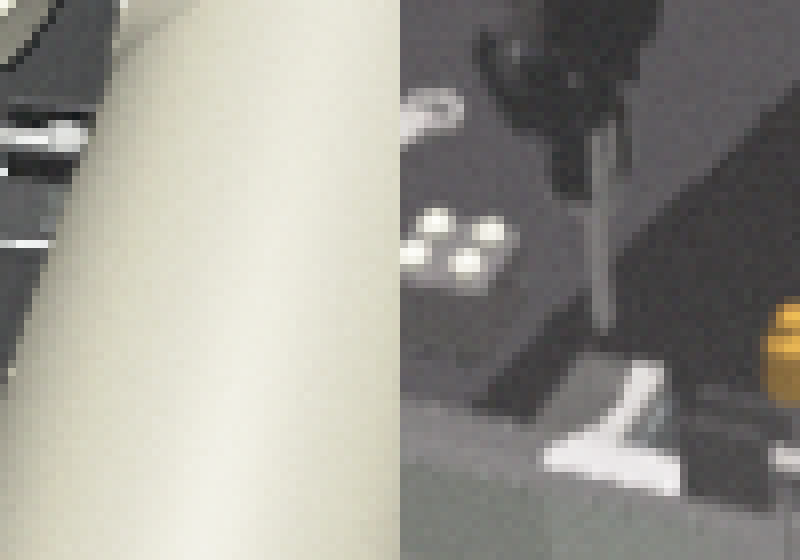

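The tip is at scene (214.7,201.0). The hole mouth projected up by the same height gives (214.75,201.3), so they line up. I'll lower it slowly.

Call:
send_rows --targets "-0.4 -0.2 15 0 255; -0.4 -0.2 25 0 255; -0.4 -0.2 30 0 255; -0.4 -0.2 34 0 255; -0.4 -0.2 38 0 255; -0.4 -0.2 42 0 255; -0.4 -0.2 42 0 255"

```text
time: 7.38
ee_pos: [0.5587, -0.1473, 0.1639]
tcp_rot: [-180.0, -0.0, 84.9]
wrist_force: [-1.2, 0.4, -2.0]
opening: 0.0177
grasp_force: 39.4
```

Call:
send_rows --targets "0 0 5 0 255; 0 0 12 0 255; 0 0 20 0 255; 0 0 28 0 255; 0 0 36 0 255; 0 0 42 0 255; 0 0 42 0 255"

```text
time: 8.25
ee_pos: [0.5579, -0.1472, 0.121]
tcp_rot: [-179.8, 0.0, 84.9]
wrist_force: [-7.3, 0.1, -1.6]
opening: 0.0175
grasp_force: 39.6
```

Call:
send_rows --targets "0 -1 0 0 255; 0 -1 1.5 0 255; 0 -1 3 0 255; 0 -1 3 0 255; 0 -1 4 0 255; 0 -1 4 0 255"

```text
time: 9.0
ee_pos: [0.5577, -0.1472, 0.1185]
tcp_rot: [-180.0, 0.0, 84.9]
wrist_force: [-6.1, -1.1, 2.6]
opening: 0.0175
grasp_force: 39.7
```

Call:
send_rows --targets "0 0 0 0 120; 0 0 0 0 120; 0 0 0 0 120; 0 0 0 0 120; 0 0 -20 0 120; 0 0 -50 0 120; 0 0 -80 0 120; 30 -20 -110 0 60; 90 -20 -130 0 0; 140 -10 -130 0 0; 148 40 -130 0 0; 148 40 -130 0 0; 148 40 -130 0 0"

```text
time: 10.62
ee_pos: [0.6108, -0.0034, 0.248]
tcp_rot: [-180.0, 0.0, 84.9]
wrist_force: [-0.3, -0.6, 0.3]
opening: 0.0853
grasp_force: 0.0
```

Run:
```python
from h import *
from workcell import camera
import cv2
t=camera("top");s=camera("scene")
f=lambda i,x,y,w,h,k:cv2.resize(i[y:y+h,x:x+w],None,fx=k,fy=k,interpolation=cv2.INTER_NEAREST)
cv2.imwrite("pics/c5.png",np.hstack([f(t,225,110,80,100,5),f(s,200,160,80,100,5)]))
rel([.6132,.0003,.161],84.5)
L=[.5585,-.1475]
for z in(.11,.144):print(z,pix("scene",L+[z]),pix("top",L+[z]))
for z in(.160,.201):print("knob",z,pix("scene",[.6132,.0003,z]),pix("top",[.6132,.0003,z]))
```

```text
t 10.72 pos [ 0.6104 -0.0037  0.2491] rot [179.9  -0.   84.9] F [-0.2 -0.6  0. ] open 0.0854 g 0.0 -> shift [ 4.3  2.3 88.1] turn 0.3551342372840054
0.11 [214.73997114 207.83827029] [292.19523989 153.00285405]
0.144 [214.16924674 199.09532297] [293.12034879 150.33924   ]
knob 0.16 [256.96414546 212.44658902] [245.05405336 132.845529  ]
knob 0.201 [257.06340334 201.06704985] [244.65635024 128.84461788]
```

View pics/c5.png

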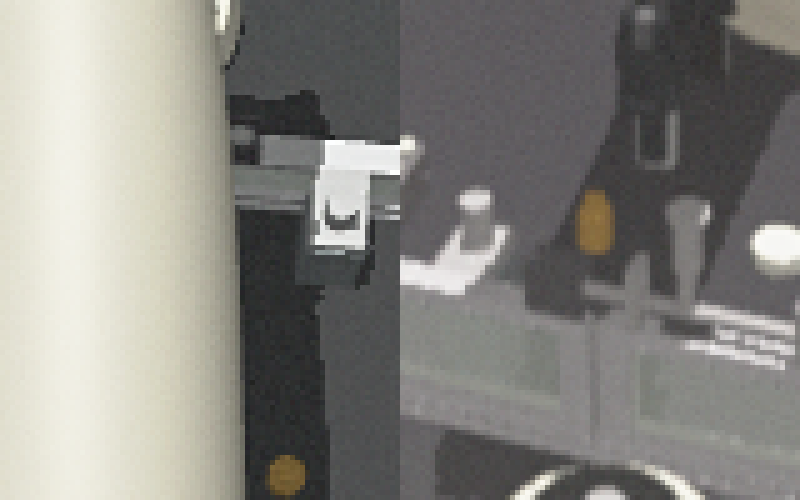

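The pin is home: its head top is at scene (214.6,199.6), against about (214.2,199.1) predicted for home. The knob is at scene (257.2,201.6), as predicted. I'll descend onto the knob now.

Call:
send_rows --targets "4.3 2.3 25 0 0; 4.3 2.3 50 0 0; 4.3 2.3 70 0 0; 4.3 2.3 82 0 0; 4.3 2.3 88 0 0; 4.3 2.3 88 0 0; 4.3 2.3 88 0 255; 4.3 2.3 88 0 255; 4.3 2.3 88 0 255; 4.3 2.3 88 0 255; 4.3 2.3 88 0 255; 4.3 2.3 88 0 255; 4.3 2.3 88 0 255; 4.3 2.3 88 0 255" --newtons 60

```text
time: 12.48
ee_pos: [0.6135, 0.0008, 0.1597]
tcp_rot: [-179.9, -0.0, 84.9]
wrist_force: [-2.7, 0.1, 1.9]
opening: 0.0191
grasp_force: 121.8
```

Call:
send_rows --targets "0 0 -3 0 255; 0 0 -6 0 255; 0 0 -9 0 255; 0 0 -12 0 255; 0 0 -13 0 255; 0 0 -13 0 255" --newtons 60

```text
time: 13.22
ee_pos: [0.6136, 0.0007, 0.1733]
tcp_rot: [-180.0, -0.0, 84.9]
wrist_force: [-2.5, 0.3, -3.1]
opening: 0.0192
grasp_force: 122.7
```

Run:
```python
from h import *
from workcell import camera
import cv2
s=camera("scene")
cv2.imwrite("pics/c6.png",cv2.resize(s[160:240,200:300],None,fx=7,fy=7,interpolation=cv2.INTER_NEAREST))
rel([.6132,.0003,.174],84.5)
```

```text
t 13.28 pos [0.6136 0.0007 0.1732] rot [-180.    -0.    84.9] F [-3.1  1.4 -2.2] open 0.0192 g 122.7 -> shift [-0.5 -0.4 -0.8] turn 0.3909641864779019
```

View pics/c6.png

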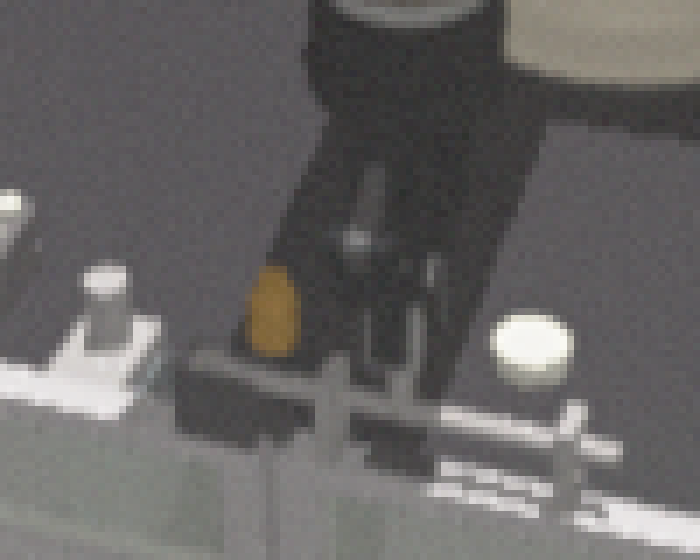

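The rod has risen, so the bolt is lifted 13 mm. The pin is still seated. Now I'll draw the bolt back.

Call:
send_rows --targets "4 0 -13.5 0 255; 8 0 -13.5 0 255; 12 0 -13.5 0 255; 16 0 -13.5 0 255; 20 0 -13.5 0 255; 24 0 -13.5 0 255; 28 0 -13.5 0 255; 32 0 -13.5 0 255; 36 0 -13.5 0 255; 40 0 -13.5 0 255; 43 0 -13.5 0 255; 43 0 -13.5 0 255" --newtons 60

```text
time: 14.78
ee_pos: [0.6158, 0.0435, 0.1785]
tcp_rot: [-179.3, 0.1, 84.9]
wrist_force: [4.8, 0.1, -48.2]
opening: 0.0189
grasp_force: 136.8
```

I repeated the lift offset by mistake, which pressed the bolt against its upper stop at 48 N. I'll relieve that now.

Call:
send_rows --targets "0 0 6 0 255; 0 0 12 0 255; 0 0 14 0 255; 0 0 14 0 255; 0 0 14 0 255" --newtons 60

```text
time: 15.4
ee_pos: [0.6178, 0.0436, 0.1737]
tcp_rot: [179.9, -0.0, 84.9]
wrist_force: [-1.3, -0.1, -3.6]
opening: 0.0186
grasp_force: 130.0
```

Run:
```python
from h import *
from workcell import camera
import cv2
s=camera("scene")
cv2.imwrite("pics/c7.png",cv2.resize(s[160:240,200:300],None,fx=7,fy=7,interpolation=cv2.INTER_NEAREST))
rel([.6132,.0003,.174],84.5)
# arc waypoints: shifts from the present commanded pose
o=bot.get_obs();p=o['ee_pos'];h=np.array([.6285,.156]);R=Ro.from_euler('xyz',o['tcp_rot'],degrees=True)
for a in range(0,28,3):
    c,s_=np.cos(np.radians(-a)),np.sin(np.radians(-a))
    q=h+np.array([[c,-s_],[s_,c]])@(p[:2]-h)
    print(a,np.round(R.inv().apply(np.r_[q-p[:2],0])*1000,1))
```

```text
t 15.45 pos [0.6178 0.0436 0.1736] rot [179.9  -0.   84.9] F [-0.3  0.3 -2.7] open 0.0188 g 130.0 -> shift [-43.5  -0.7  -0.4] turn 0.3916695695383794
0 [-0.  0. -0.]
3 [ 0.2 -5.9 -0. ]
6 [  0.7 -11.8  -0. ]
9 [  1.5 -17.7  -0. ]
12 [  2.6 -23.5  -0. ]
15 [  4.  -29.2  -0. ]
18 [  5.7 -34.9  -0. ]
21 [  7.7 -40.4  -0.1]
24 [ 10.  -45.9  -0.1]
27 [ 12.6 -51.2  -0.1]
```

View pics/c7.png

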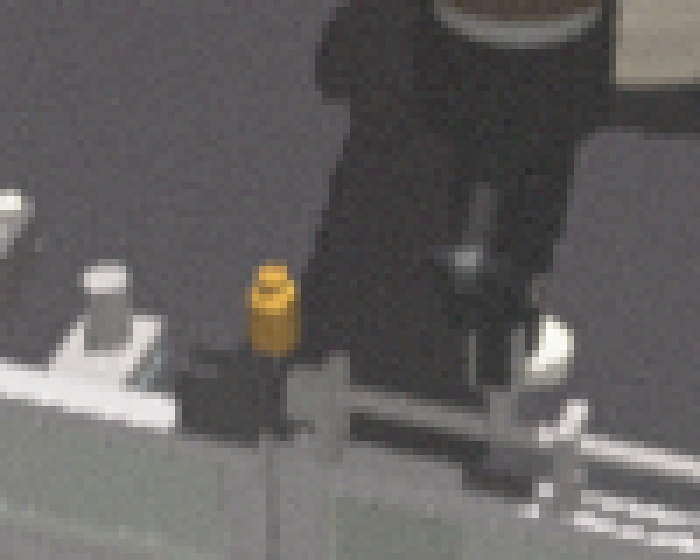

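The rod head is now at (290,380), clear of the keeper. Next I'll pull the leaf open along the arc.

Call:
send_rows --targets "0.1 -3 0 1.5 255; 0.2 -5.9 0 3 255; 0.4 -9 0 4.5 255; 0.7 -11.8 0 6 255; 1.1 -14.8 0 7.5 255; 1.5 -17.7 0 9 255; 2 -20.6 0 10.5 255; 2.6 -23.5 0 12 255; 3.3 -26.4 0 13.5 255; 4 -29.2 0 15 255; 4.8 -32 0 16.5 255; 5.7 -34.9 0 18 255; 6.7 -37.7 0 19.5 255; 7.7 -40.4 0 21 255; 8.8 -43.2 0 22.5 255; 10 -45.9 0 24 255; 11.1 -48.2 0 25.3 255; 11.1 -48.2 0 25.3 255; 11.1 -48.2 0 25.3 255" --newtons 60

```text
time: 17.82
ee_pos: [0.5705, 0.0588, 0.1728]
tcp_rot: [-180.0, 0.0, 59.6]
wrist_force: [2.9, -2.3, -3.9]
opening: 0.0189
grasp_force: 129.9
```

Run:
```python
from h import *
from workcell import camera
import cv2
rel([.6132,.0003,.174],84.5)
s=camera("scene");t=camera("top")
k=lambda i,x,y:cv2.resize(i[y:y+100,x:x+100],(400,400),interpolation=cv2.INTER_NEAREST)
cv2.imwrite("pics/c8.png",np.hstack([k(s,195,160),k(t,225,100)]))
print("hinge",pix("scene",[.6285,.156,.11]))
```

```text
t 17.82 pos [0.5705 0.0588 0.1728] rot [-180.     0.    59.6] F [ 2.9 -2.3 -3.9] open 0.0189 g 129.9 -> shift [-28.9  66.5  -1.2] turn -24.898590339435515
hinge [308.60677099 237.07545907]
```

View pics/c8.png

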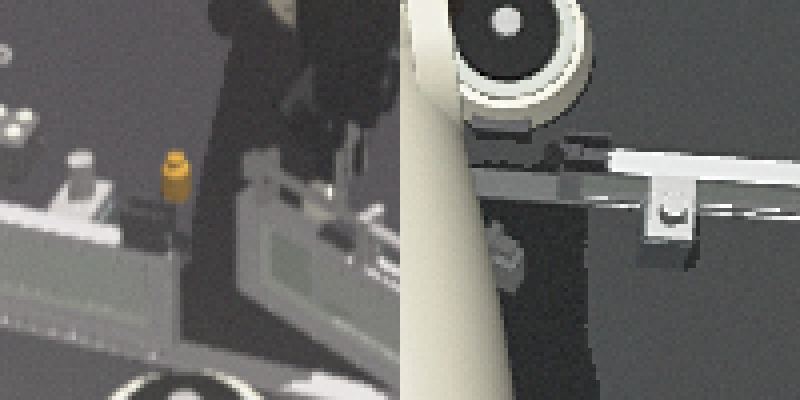

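The left leaf stands open at about 25.4° (tool turned 25.3°), the idle leaf is shut, and the pin is seated on the lug at crop (80,165). Handing in.

```bash
python3 -c "
from workcell import ticket
print(ticket.job_done())"
```

```text
the job is handed in; nothing more can be done
None
```

I handed the job in at about 18 s: the pin is home, the bolt is drawn clear of the keeper, and the left leaf is held at about 25° with the idle leaf shut; while drawing the bolt I over-lifted it against its upper stop, with 48 N at the wrist, then eased it off.

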